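# Film holder from the scanner lid to the light box

## Robot

A 6-joint arm with a two-finger parallel gripper is mounted at the origin on a cart in front of the work surface, level with it; the furniture and walls round the work are solid. World frame = base frame: x ahead of the robot, y to its left, z up, the work surface at z = 0. Lengths are in m, angles in rad, forces in N, time in s.
With the tool pointing down it reaches from about 0.35 to 0.775 m from the base axis. Payload 5.5 kg.
Tool frame: the origin (TCP) lies at the very end of the fingers, on their centre line; the grasp point (between the pads) lies 19 mm behind it; z points along the fingers, y is the line along which they close (so a half turn about z gives the same grasp; the last joint's range is limited). The gripper opens to 85 mm and grips with 20 to 120 N. Pads are 22 mm wide; open, the fingers measure 114 mm over their backs; the gripper's body (76 mm by 85 mm) begins 54 mm behind the grasp point. The pads swing forward as they close: fully open they stand 13 mm farther back than shut.
Start: joints at [1.051, 0.313, 0.046, 1.304, 0, 1.431], TCP at [0.213, 0.534, 0.231] pointing down, gripper open.
Joint ranges: [-2.76, 2.76], [-0.86, 1.69], [-1.03, 1.26], [-2.2, 2.34], [-1.47, 1.5], [-3.14, 3.14]. Speed limits (rad/s): [2.57, 2.57, 3.14, 3.14, 3.14, 3.14].

## Interface

Orientations are given as a unit quaternion [w, x, y, z].
In Python, from workcell import env gives the robot as it stands. The module is installed in compiled form; this text tells all that it offers.
- The arm moves only by the tool jog_arm, never from a script. Its arguments are lists of equal length, an entry for each row: "gripper": the opening, from 0 (shut) to 1 (fully open); "offset": the shift along the world's x, y, z in cm, a list of three; "twist": the turn about the world's z in degrees. In form: {"gripper": [gripper, ...], "offset": [[dx, dy, dz], ...], "twist": [twist, ...]}. A call has exactly 8 rows; each row is the pose to reach, as a shift and turn from the pose commanded when the call began; what a row does not reach only later rows make up. A row lasts 1/8 s, in which the tool goes at most 62.5 mm and 10.7 degrees, less where a joint would pass 70% of its speed; a pose out of reach is approached as far as the arm can. A call with a gripper value outside its range is refused whole. The fingers move at their own pace and stop on an object; "squeeze" is the grip in N (left out, the last holds). Time passes only in rows, so rows that repeat a pose let the fingers close, or fill a call up. It gives the time, the measured TCP pose, the force, the opening and the grip force at its end, in the units of the state.
- env.get_state(): the state, without advancing time (a new reading comes with each control period).
- env.read_camera(name): name is "scene" or "top"; returns a dict with "image" (480x640x3 uint8, red, green, blue), "z_map" (480x640 float32, m along the optical axis (not along the pixel's ray), 0 where there is no reading), "fovy" (degrees; the focal length in pixels is half the picture's height over the tangent of half this angle, whatever the lens; pixels are square), "cx", "cy" (the principal point, pixels), "cam_to_world" (4x4, takes a point from camera to world coordinates). Camera axes: x right, y up, looking along -z (the intrinsics and any distortion apply to the point x, -y, -z); pixel columns grow to the right and rows downward; lengths in m; the calibration is good to about 2 mm. A picture is of the moment at which its call begins.
- env.hand_in(): hands the job in; it is judged then, once.
The state is a dict: "clock": time; "joint_pos": joint angles; "qvel": joint speeds; "tau": joint torques, N m; "tcp_pos": TCP position; "orientation": TCP orientation; "wrist_force": force on the tool from outside, world axes, zero at the start; "ft_torque": the same for the moment, N m; "finger_gap": finger opening in m; "grip_force": force on a finger pad.
Only numpy, scipy, OpenCV 4.12 (cv2) and the standard library are available. Lean on these libraries where they do the work, as an engineer would, in place of code of your own. Each camera call takes 0.05 s, during which the arm holds its last target. There are 200 camera calls.

## Task

The thin blue film holder lies flat on the closed scanner. Pressing on it only lightly, slide it along the lid until most of its grip tab hangs over the scanner's front edge, pinch it there by the tab, lift it off and lay it flat and square on the light box, all three film windows over the lit panel and the tab sticking out past the front edge, still holding it until it is down. Leave the red-capped film can and the white earbud case where they are.

Things in the scene. Friction and masses are not known exactly. Their poses are not given: they have to be found in the camera images.
- scanner: Closed flatbed scanner, a fixed box 220 (x) x 240 (y) x 50 mm high, black with a flat grey lid over its whole top. Origin: centre of its underside, on the desk; own x points away from the robot, front edge at x = -110 mm. The lid top is level at z = 50 mm and floats on springs: pressed, it starts to sink at 1 to 2 N, 0.67 mm per newton, to a hard stop at 10 mm (about 17 N), and comes back up when let go.
- light_box: Small fixed LED light box, 130 x 130 mm, 40 mm high, black with a bright white flat lit panel 118 x 118 mm in the middle of its top, which is flat and level throughout. Origin: centre of its underside, on the desk. Own x points away from the robot; front face at x = -65 mm.
- film_holder_film (a point): Centre of the film area of the loose blue film holder, half-way up its thickness. The holder is a stiff flat plate 3 mm thick, about 60 g: a frame 105 (own x) x 50 mm (own y) whose three reddish-brown film windows in a row span 95 x 32 mm about this point, and a grip tab at its own -x end, which starts towards the robot. It starts lying flat, wholly on the scanner's lid.
- film_holder_tab (a point): Centre of the holder's grip tab, half-way up, 80 mm from the film centre along own -x. The tab is 55 mm long (52.5 to 107.5 mm from the film centre), 36 mm wide (the width to pinch) and 3 mm thick, too thin to pick off a flat surface. Pressed on with shut fingertips at about 7 N, the holder slides along with them; it balances about 22 mm from the film centre on the tab's side.
- film_holder_tip (a point): Middle of the tab's free end edge, half-way up its thickness; 107.5 mm from the film centre along own -x.
- red_can_mid (a point): Centre, half-way up, of a white film can with a red cap, 34 mm across, 50 mm high, standing loose on the desk; to be left alone.
- earbuds_mid (a point): Centre, half-way up, of a white earbud case, 44 x 58 x 22 mm, loose on the desk; to be left alone.
Mind the look-alikes: they are no part of the job. Of the things that look like the part that bears film_holder_film, the larger one is meant.

How it is judged:
On the way, in this order (a step that is already met when the one before it is completed fails the run):
1. the holder lies flat on the scanner with its tab's end at least 33 mm out over the front edge (x of film_holder_tip in the frame of scanner below -0.143 m and angle between film_holder_film's own z axis and vertical below 0.06 rad and z of film_holder_film in the frame of scanner between 0.036 and 0.055 m and contact force between film_holder and scanner above 0.1 N), for 0.2 s.
2. the holder is lifted clear of the scanner in the fingers (z of film_holder_film in the frame of scanner above 0.065 m and contact force between film_holder and scanner below 0.05 N and contact force between the fingers and film_holder above 1 N), for 0.2 s.
3. the holder is brought down to within 1 cm of the light box's top while still held (horizontal distance between film_holder_film and light_box below 0.05 m and z of film_holder_film in the frame of light_box below 0.0515 m and contact force between the fingers and film_holder above 1 N), for 0.1 s.
At the end, for the whole second after the job is handed in: The film holder lies flat, released and at rest on the light box, its film centre within 12 mm (front to back) and 32 mm (sideways) of the middle of the lit panel, so that all three windows are over it, square to the box within 0.2 rad, and the tab sticking out past the front edge (x of film_holder_film in the frame of light_box between -0.012 and 0.012 m and y of film_holder_film in the frame of light_box between -0.032 and 0.032 m and z of film_holder_film in the frame of light_box between 0.038 and 0.045 m and x of film_holder_tip in the frame of light_box below -0.065 m and angle between film_holder_film's own z axis and vertical below 0.05 rad and angle between the x axis of film_holder_film and the x axis of light_box, either way round below 0.2 rad and linear speed of film_holder below 0.02 m/s and contact force between the fingers and film_holder below 0.05 N); the robot touches nothing.
It fails at once if the holder is pressed onto the scanner with more than 25 N, or onto the light box with more than 40 N (contact force between film_holder and scanner above 25 N or contact force between film_holder and light_box above 40 N).
It fails at once if the red-capped film can or the earbud case is moved by more than 15 mm (distance of any of red_can_mid, earbuds_mid from where it was at the start of the episode above 0.015 m).
It also fails if it takes over 51 s, if anything falls off the work surface, if the arm or the gripper's body presses on something with over 40 N, if the wrist force passes 120 N, or if a joint passes its speed limit or range.

## Working session

There is one attempt and no reset: what is moved stays moved. The work goes in short steps, Python scripts to look and compute and a tool call to move; the robot and the scene stay as the last step left them, time stands still between calls to the robot, and variables do not carry over. Pictures are saved under pics/ and viewed, at most 10 in all, crops included, and the job is handed in when it is done.

Besides the shell and the picture viewer there is one more tool, called after ">>>" as name([rows], argument=value, ...), one row to a line, values as JSON. jog_arm: Moves the arm, as the interface text tells. Its arguments: {"type":"object","properties":{"gripper":{"type":"array"},"offset":{"type":"array"},"twist":{"type":"array"},"squeeze":{"type":"number"}},"required":["gripper","offset","twist"]}

```bash
mkdir -p pics
cat > h.py <<'E'
import numpy as np, cv2
from workcell import env
def cam(n):
    d=env.read_camera(n); return d
def pts(d):
    im=d["image"];z=d["z_map"];f=240/np.tan(np.radians(d["fovy"])/2)
    v,u=np.mgrid[:480,:640]
    P=np.stack([(u-d["cx"])/f*z,-(v-d["cy"])/f*z,-z,np.ones_like(z)],-1)@d["cam_to_world"].T
    return P[...,:3]
E
python3 - <<'E'
from h import *
for n in("scene","top"):
    d=cam(n);cv2.imwrite(f"pics/{n}0.png",d["image"][...,::-1]);np.savez(f"{n}0.npz",**d)
    print(n,d.keys(),d["fovy"],d["cx"],d["cy"],d["cam_to_world"].round(3).tolist())
print(env.get_state())
E
```

```text
scene dict_keys(['image', 'z_map', 'fovy', 'cx', 'cy', 'cam_to_world']) 43.6577545032886 329.9578049686773 250.41652615617951 [[0.714, 0.489, -0.501, -0.006], [-0.7, 0.482, -0.528, -0.593], [-0.016, 0.728, 0.686, 0.78], [0.0, 0.0, 0.0, 1.0]]
top dict_keys(['image', 'z_map', 'fovy', 'cx', 'cy', 'cam_to_world']) 42.15587489861565 316.62389664084844 233.90444739899587 [[-0.01, 0.988, -0.157, 0.345], [-1.0, -0.009, 0.005, -0.055], [0.003, 0.157, 0.988, 1.296], [0.0, 0.0, 0.0, 1.0]]
{'clock': 0.1, 'joint_pos': array([1.05139156e+00, 3.13944142e-01, 4.50858982e-02, 1.30362293e+00,
       1.85489386e-05, 1.43120262e+00]), 'qvel': array([ 0.00195597, -0.0026423 ,  0.00224797, -0.00119238, -0.00193439,
        0.00048908]), 'tau': array([ 2.42820002e-03, -4.81727457e+01,  2.99243063e+01,  1.27274764e-02,
       -8.33097192e-05,  8.79646478e-06]), 'tcp_pos': array([0.21294435, 0.53361238, 0.2304846 ]), 'orientation': array([-2.81357141e-04,  1.88766066e-01,  9.82021722e-01, -7.94101821e-04]), 'wrist_force': array([ 0.26902504,  0.04555777, -0.00279697]), 'ft_torque': array([-0.02530365, -0.03150151,  0.03596676]), 'grip_force': 0.0, 'finger_gap': 0.0849911024040734}
```

View pics/scene0.png

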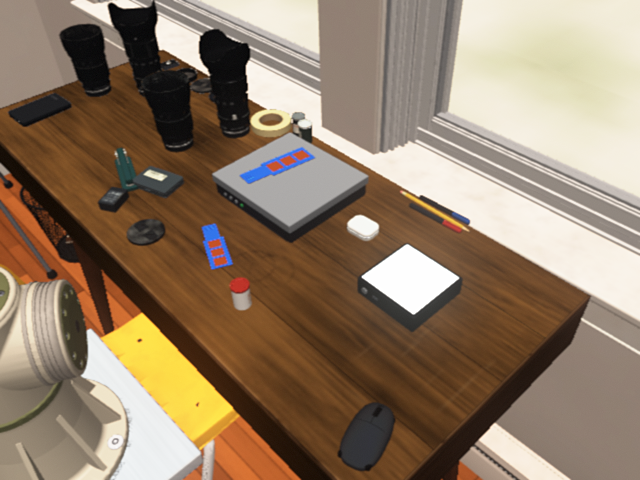

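View pics/top0.png

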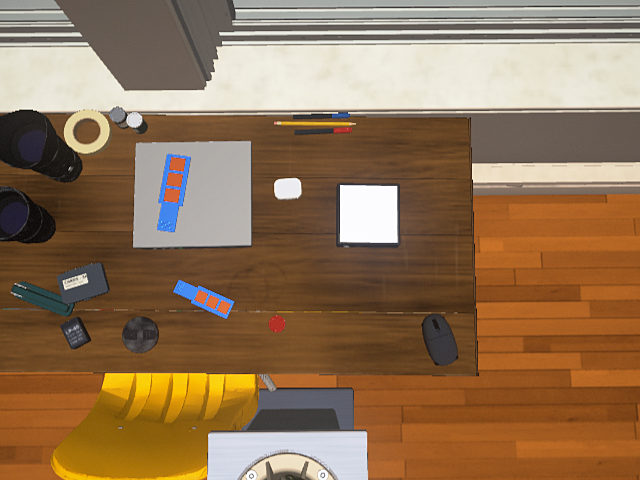

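The scene view shows the scanner (centre ≈290,185) with the large holder on it and its tab to the left-front. The small look-alike lies on the desk, with the light box at (410,285), the can at (240,293) and the earbuds at (362,228). In the top view the holder's film is at (174,180), its tab at (167,218), the scanner at (193,194) and the light box at (368,215).

```bash
cat >> h.py <<'E'
def rect(P,m):
    q=P[m]; z=np.median(q[:,2]); q=q[abs(q[:,2]-z)<.01]
    r=cv2.minAreaRect((q[:,:2]*1000).astype(np.float32)); return np.round(r[0],1),np.round(r[1],1),round(r[2],1),round(z*1000,1),len(q)
def big(m):
    n,l,s,c=cv2.connectedComponentsWithStats(m.astype(np.uint8)); 
    return sorted([(s[i,4],l==i) for i in range(1,n)],key=lambda t:-t[0])
def masks(d):
    h=cv2.cvtColor(d["image"],cv2.COLOR_RGB2HSV).astype(int);H,S,V=h[...,0],h[...,1],h[...,2]
    return dict(blue=(abs(H-108)<10)&(S>150)&(V>120), red=((H<12)|(H>172))&(S>150)&(V>120))
def holder(d,zmin=.03):
    P=pts(d);m=masks(d);ok=(P[...,2]>zmin)&(P[...,2]<.4)&(P[...,0]>.3)
    out={}
    b=big(m["blue"]&ok)[0][1]; 
    k=cv2.dilate(b.astype(np.uint8),np.ones((9,9)))>0
    r=m["red"]&ok&k
    out["blue"]=rect(P,b);out["win"]=rect(P,r)
    return out,P,b,r
E
python3 - <<'E'
from h import *
for n in("scene","top"):
    d=dict(np.load(f"{n}0.npz")); o,P,b,r=holder(d)
    print(n,o,'all',rect(P,b|r))
    im=d["image"].astype(int);sp=im.max(-1)-im.min(-1)
    X,Y,Z=P[...,0],P[...,1],P[...,2]
    g=(Z>.035)&(Z<.065)&(X>.3)&(X<.9)
    for a,m in big(g)[:5]: print(a,rect(P,m))
    w=(im.min(-1)>240)&(Z>.03)&(Z<.06)&(X<.9)
    for a,m in big(w)[:1]: print('panel',a,rect(P,m))
    lo=(Z>.012)&(Z<.07)&(X>.2)&(X<.8)&(Y<.15)
    for a,m in big(lo)[:8]:
        q=P[m]; print('obj',a,q.min(0).round(3),q.max(0).round(3))
E
```

```text
scene {'blue': (array([629. , 231.5]), array([ 51.5, 160.2]), 80.9, np.float64(53.1), 534), 'win': (array([658. , 227.1]), array([30. , 90.8]), 81.0, np.float64(52.2), 212)} all (array([629. , 231.5]), array([ 51.5, 160.2]), 80.9, np.float64(52.7), 746)
8231 (array([628.8, 191. ]), array([226.6, 246. ]), 0.5, np.float64(50.0), 7927)
4148 (array([ 583.3, -168.7]), array([131.1, 132. ]), 89.0, np.float64(39.7), 4148)
722 (array([886.3, 264.6]), array([ 26.2, 196.7]), 0.3, np.float64(49.8), 486)
355 (array([556.8, 496.6]), array([39.1, 82.5]), 65.4, np.float64(52.4), 266)
349 (array([687. , 456.1]), array([49.6, 76.6]), 53.7, np.float64(52.2), 250)
panel 3410 (array([ 585. , -168.7]), array([119.5, 121.9]), 89.1, np.float64(40.0), 3410)
obj 5098 [ 0.515 -0.235  0.012] [ 0.652 -0.101  0.045]
obj 4047 [0.516 0.068 0.012] [0.743 0.15  0.054]
obj 2498 [ 0.275 -0.346  0.012] [ 0.379 -0.276  0.035]
obj 500 [ 0.618 -0.033  0.012] [0.666 0.028 0.027]
obj 487 [0.345 0.    0.012] [0.378 0.035 0.054]
obj 27 [ 0.767 -0.136  0.012] [ 0.776 -0.108  0.017]
obj 9 [ 0.769 -0.105  0.012] [ 0.773 -0.094  
[... 521 characters left out ...]
182.5]), 5.2, np.float64(49.8), 349)
461 (array([794.1, 334.6]), array([74.4, 33.2]), 70.7, np.float64(49.8), 436)
388 (array([419.3, 499.8]), array([115.7,  18.5]), 67.8, np.float64(41.5), 388)
panel 3180 (array([ 586.8, -167.5]), array([116.4, 118.4]), 89.1, np.float64(40.9), 3179)
obj 4066 [0.521 0.071 0.015] [0.742 0.15  0.061]
obj 4034 [ 0.52  -0.233  0.013] [ 0.652 -0.101  0.049]
obj 1317 [ 0.28  -0.343  0.012] [ 0.382 -0.274  0.04 ]
obj 537 [ 0.623 -0.029  0.013] [0.669 0.027 0.029]
obj 231 [0.349 0.005 0.013] [0.381 0.037 0.056]
obj 48 [ 0.769 -0.128  0.012] [ 0.78  -0.088  0.018]
obj 22 [ 0.768 -0.073  0.012] [ 0.778 -0.053  0.018]
obj 9 [ 0.768 -0.051  0.012] [ 0.777 -0.043  0.016]
```

>>> jog_arm([
  [4, -3, 0],
  [9, -6.5, 0],
  [14, -10, 0],
  [19, -13.5, 0],
  [24, -17, 0],
  [29, -20.5, -2],
  [34, -24, -4],
  [38, -27, -6],
], gripper=[0, 0, 0, 0, 0, 0, 0, 0], twist=[2, 4, 6, 8, 10, 12, 13, 13])

```text
clock: 1.1
tcp_pos: [0.5947, 0.2625, 0.1703]
orientation: [-0.0, 0.077, 0.997, 0.0]
wrist_force: [0.6, 0.7, -0.3]
finger_gap: -0.0002
grip_force: 0.0
```

>>> jog_arm([
  [2, -1.6, -2],
  [4.2, -3.2, -5],
  [4.2, -3.2, -8],
  [4.2, -3.2, -9.5],
  [4.2, -3.2, -10],
  [4.2, -3.2, -10],
  [4.2, -3.2, -10],
  [4.2, -3.2, -10],
], gripper=[0, 0, 0, 0, 0, 0, 0, 0], twist=[0, 0, 0, 0, 0, 0, 0, 0])

```text
clock: 2.1
tcp_pos: [0.6358, 0.2324, 0.0725]
orientation: [0.001, 0.076, 0.997, 0.0]
wrist_force: [0.7, -0.6, -0.5]
finger_gap: 0.0
grip_force: 0.0
```

>>> jog_arm([
  [0, 0, -0.8],
  [0, 0, -1.4],
  [0, 0, -1.6],
  [0, 0, -1.7],
  [0, 0, -1.8],
  [0, 0, -1.9],
  [0, 0, -1.9],
  [0, 0, -1.9],
], gripper=[0, 0, 0, 0, 0, 0, 0, 0], twist=[0, 0, 0, 0, 0, 0, 0, 0])

```text
clock: 3.1
tcp_pos: [0.6354, 0.2321, 0.0527]
orientation: [0.0, 0.076, 0.997, 0.0]
wrist_force: [-0.1, -0.1, 2.9]
finger_gap: -0.0001
grip_force: 1.1
```

>>> jog_arm([
  [0, 0, -0.1],
  [0, 0, -0.2],
  [0, 0, -0.3],
  [0, 0, -0.3],
  [0, 0, -0.3],
  [0, 0, -0.3],
  [0, 0, -0.3],
  [0, 0, -0.3],
], gripper=[0, 0, 0, 0, 0, 0, 0, 0], twist=[0, 0, 0, 0, 0, 0, 0, 0])

```text
clock: 4.1
tcp_pos: [0.6354, 0.2321, 0.05]
orientation: [0.0, 0.076, 0.997, 0.0]
wrist_force: [-1.3, -1.5, 6.1]
finger_gap: -0.0002
grip_force: 3.1
```

>>> jog_arm([
  [0, 0, -0.05],
  [-0.3, 0, -0.05],
  [-0.8, 0, -0.05],
  [-1.3, 0, -0.05],
  [-1.8, 0, -0.05],
  [-2.3, 0, -0.05],
  [-2.8, 0, -0.05],
  [-3, 0, -0.05],
], gripper=[0, 0, 0, 0, 0, 0, 0, 0], twist=[0, 0, 0, 0, 0, 0, 0, 0])

```text
clock: 5.1
tcp_pos: [0.6082, 0.2325, 0.0505]
orientation: [0.003, 0.077, 0.997, 0.001]
wrist_force: [3.7, 0.4, 5.2]
finger_gap: 0.0
grip_force: 2.7
```

Run:
```python
from h import *
for n in ("top","scene"):
    d=cam(n); o,P,b,r=holder(d); print(n,o,rect(P,b|r)); q=P[b]; print(q.min(0),q.max(0))
```

```text
top {'blue': (array([565.6, 238.8]), array([49.6, 80.6]), 81.9, np.float64(51.6), 585), 'win': (array([594.1, 234.4]), array([28.5, 16.6]), 80.5, np.float64(51.0), 80)} (array([565.6, 238.8]), array([49.6, 80.6]), 81.9, np.float64(51.6), 665)
[0.52390135 0.20998192 0.04376382] [0.60224503 0.26129084 0.05935811]
scene {'blue': (array([602.7, 229.2]), array([ 54.4, 163.7]), 85.5, np.float64(50.4), 518), 'win': (array([630.3, 229. ]), array([27.2, 90.6]), 82.7, np.float64(49.6), 190)} (array([602.7, 229.2]), array([ 54.4, 163.7]), 85.5, np.float64(50.2), 708)
[0.52032394 0.19754248 0.04569529] [0.68598577 0.25792993 0.06931572]
```

>>> jog_arm([
  [-0.5, 0, -0.05],
  [-1.1, 0, -0.05],
  [-1.8, 0, -0.05],
  [-2.5, 0, -0.05],
  [-3.2, 0, -0.05],
  [-3.9, 0, -0.05],
  [-4.5, 0, -0.05],
  [-4.6, 0, -0.05],
], gripper=[0, 0, 0, 0, 0, 0, 0, 0], twist=[0, 0, 0, 0, 0, 0, 0, 0])

```text
clock: 6.2
tcp_pos: [0.5624, 0.2326, 0.0502]
orientation: [0.003, 0.076, 0.997, 0.001]
wrist_force: [4.3, -0.6, 5.7]
finger_gap: 0.0002
grip_force: 2.9
```

>>> jog_arm([
  [0, 0, 0],
  [0, 0, 0.3],
  [0, 0, 1.5],
  [0, 0, 4],
  [-3, 0, 6],
  [-8, 0.6, 6],
  [-13, 1.2, 6],
  [-17, 1.4, 6],
], gripper=[0, 0, 0, 0, 0, 0, 0, 0.3], twist=[0, 0, 0, 0, 0, 0, 0, 0])

```text
clock: 7.2
tcp_pos: [0.3861, 0.2458, 0.1081]
orientation: [-0.001, 0.076, 0.997, -0.0]
wrist_force: [0.1, -0.5, 0.1]
finger_gap: 0.0168
grip_force: 0.0
```

Run:
```python
from h import *
for n in ("top","scene"):
    d=cam(n); o,P,b,r=holder(d); print(n,o,rect(P,b|r)); q=P[b]; print(q.min(0),q.max(0))
    cv2.imwrite(f"pics/{n}1.png",d["image"][...,::-1])
```

```text
top {'blue': (array([558.4, 233.5]), array([ 50.6, 159.8]), 83.6, np.float64(54.0), 1036), 'win': (array([585. , 230.4]), array([29.9, 91.9]), 82.9, np.float64(53.3), 426)} (array([558.4, 233.5]), array([ 50.6, 159.8]), 83.6, np.float64(53.8), 1462)
[0.47748483 0.20055839 0.04662378] [0.63939777 0.26014172 0.0628768 ]
scene {'blue': (array([556.1, 231.8]), array([ 55.8, 159.8]), 83.5, np.float64(52.9), 611), 'win': (array([583.4, 229.8]), array([27.7, 89.6]), 83.9, np.float64(52.0), 234)} (array([556.1, 231.8]), array([ 55.8, 159.8]), 83.5, np.float64(52.7), 845)
[0.47523422 0.19806724 0.03331764] [0.63704018 0.261674   0.05732035]
```

View pics/scene1.png

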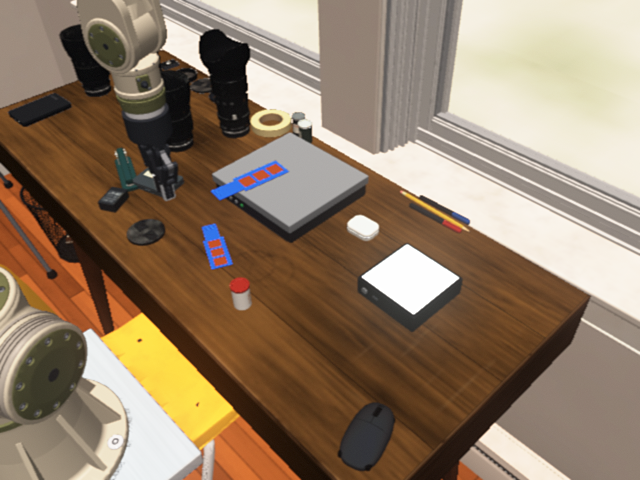

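The holder has slid as planned: its tab (≈228,190) hangs over the front edge by about 42 mm, and the arm is clear of it. Next I pinch the tab.

>>> jog_arm([
  [3, -0.2, 0],
  [7, -0.4, 0],
  [10.8, -0.5, 0],
  [10.8, -0.5, 0],
  [10.8, -0.5, -1],
  [10.8, -0.5, -2],
  [10.8, -0.5, -2.5],
  [10.8, -0.5, -2.5],
], gripper=[0.85, 0.85, 0.85, 0.85, 0.85, 0.85, 0.85, 0.85], twist=[0, 1, 2, 2, 2, 2, 2, 2])

```text
clock: 8.3
tcp_pos: [0.4962, 0.241, 0.0827]
orientation: [-0.001, 0.059, 0.998, -0.0]
wrist_force: [0.5, -0.2, 0.2]
finger_gap: 0.0725
grip_force: 0.0
```

>>> jog_arm([
  [0, 0, -0.8],
  [0, 0, -1.6],
  [0, 0, -2.4],
  [0, 0, -3.2],
  [0, 0, -4],
  [0, 0, -4.8],
  [0, 0, -5.3],
  [0, 0, -5.3],
], gripper=[0.85, 0.85, 0.85, 0.85, 0.85, 0.85, 0.85, 0.85], twist=[0, 0, 0, 0, 0, 0, 0, 0])

```text
clock: 9.3
tcp_pos: [0.4969, 0.2409, 0.0298]
orientation: [-0.0, 0.059, 0.998, -0.0]
wrist_force: [-0.2, -0.1, 0.9]
finger_gap: 0.073
grip_force: 0.0
```

Run:
```python
from h import *
d=cam("scene"); cv2.imwrite("pics/s2.png",cv2.resize(d["image"][120:260,140:330,::-1],None,fx=4,fy=4))
```

```text
(no output)
```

View pics/s2.png

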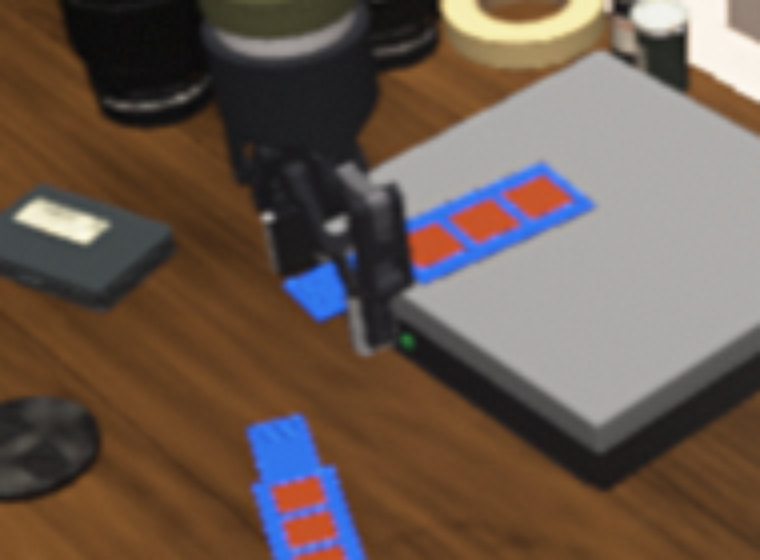

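The fingers straddle the tab, one on each side (tab ≈320,290 in the crop), in front of the scanner edge. I'll close them with a moderate grip.

>>> jog_arm([
  [-0.2, 0, 0],
  [-0.2, 0, 0],
  [-0.2, 0, 0],
  [-0.2, 0, 0],
  [-0.2, 0, 0],
  [-0.2, 0, 0],
  [-0.2, 0, 0],
  [-0.2, 0, 0],
], gripper=[0.85, 0.5, 0.3, 0.3, 0.3, 0.3, 0.3, 0.3], twist=[0, 0, 0, 0, 0, 0, 0, 0], squeeze=60)

```text
clock: 10.35
tcp_pos: [0.4953, 0.2411, 0.0304]
orientation: [0.0, 0.059, 0.998, 0.0]
wrist_force: [-1.3, -0.1, 2.6]
finger_gap: 0.0339
grip_force: 59.3
```

>>> jog_arm([
  [0, 0, 0.3],
  [0, 0, 1],
  [0, 0, 2],
  [0, 0, 3.5],
  [0, 0, 5],
  [0, 0, 6],
  [0, 0, 6],
  [0, 0, 6],
], gripper=[0.3, 0.3, 0.3, 0.3, 0.3, 0.3, 0.3, 0.3], twist=[0, 0, 0, 0, 0, 0, 0, 0])

```text
clock: 11.35
tcp_pos: [0.4949, 0.241, 0.09]
orientation: [-0.0, 0.059, 0.998, -0.0]
wrist_force: [1.3, -0.5, -0.3]
finger_gap: 0.0343
grip_force: 59.5
```

```bash
cat >> h.py <<'E'
def plane(P,m):
    q=P[m]; q=q[abs(q[:,2]-np.median(q[:,2]))<.03]; A=np.c_[q[:,:2]-q[:,:2].mean(0),np.ones(len(q))]
    return np.linalg.lstsq(A,q[:,2],rcond=None)[0].round(4)
E
python3 - <<'E'
from h import *
for n in ("top","scene"):
    d=cam(n); o,P,b,r=holder(d,.07); print(n,o,rect(P,b|r),plane(P,b|r)); q=P[b|r]; print(q.min(0),q.max(0))
    cv2.imwrite(f"pics/{n}3.png",d["image"][...,::-1])
print(env.get_state()["grip_force"])
E
```

```text
top {'blue': (array([576.4, 231.5]), array([ 50.1, 121.1]), 83.0, np.float64(112.5), 637), 'win': (array([584.9, 230.4]), array([30.4, 92.5]), 82.2, np.float64(111.7), 457)} (array([576.4, 231.5]), array([ 50.1, 121.1]), 83.0, np.float64(112.2), 1094) [-0.0088  0.0005  0.1121]
[0.50086561 0.20026076 0.10546863] [0.63845699 0.25882997 0.2592352 ]
scene {'blue': (array([571.8, 230.1]), array([ 53.5, 128.3]), 83.6, np.float64(111.0), 332), 'win': (array([584. , 230.1]), array([28. , 91.9]), 81.7, np.float64(110.2), 237)} (array([571.8, 230.1]), array([ 53.5, 128.3]), 83.6, np.float64(110.7), 569) [-0.0147 -0.0156  0.1107]
[0.49499948 0.18566675 0.10580703] [0.63736344 0.257894   0.15479281]
59.539700746536255
```

View pics/scene3.png

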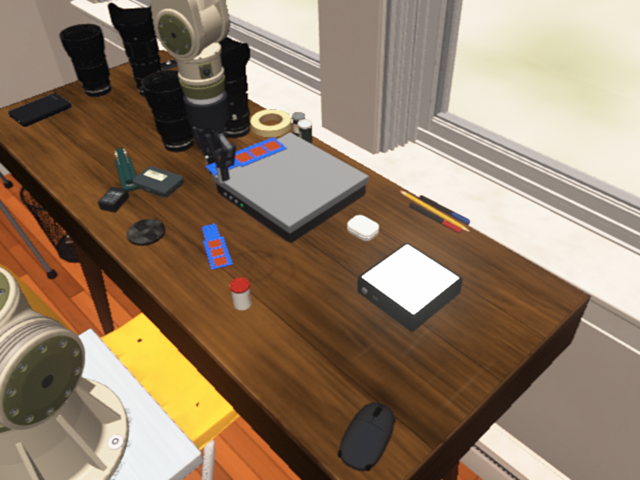

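The holder is held level by its tab (≈225,165), with the film windows visible at (262,152) and clear of the lid. Now I carry it across to the light box.

>>> jog_arm([
  [0, -1, 0],
  [0, -3, 0],
  [0, -6, 0],
  [0, -9.5, 0],
  [0, -13, 0],
  [0, -16.5, 0],
  [0, -20, 0],
  [0, -23.5, 0],
], gripper=[0.3, 0.3, 0.3, 0.3, 0.3, 0.3, 0.3, 0.3], twist=[0, 0, 1, 2, 3, 4, 5, 6])

```text
clock: 12.45
tcp_pos: [0.4945, 0.0037, 0.0903]
orientation: [-0.0, 0.007, 1.0, -0.0]
wrist_force: [-0.6, -0.4, -0.1]
finger_gap: 0.034
grip_force: 59.6
```

>>> jog_arm([
  [0, -3.5, 0],
  [0, -7, 0],
  [0, -10.5, 0],
  [0, -13.5, 0],
  [0, -16, 0],
  [0, -17.3, 0],
  [0, -17.3, 0],
  [0, -17.3, 0],
], gripper=[0.3, 0.3, 0.3, 0.3, 0.3, 0.3, 0.3, 0.3], twist=[0, 0, 0, 0, 0, 0, 0, 0])

```text
clock: 13.45
tcp_pos: [0.4948, -0.1663, 0.0902]
orientation: [-0.0, 0.006, 1.0, 0.0]
wrist_force: [0.4, -0.6, -0.5]
finger_gap: 0.0341
grip_force: 59.6
```

Run:
```python
from h import *
for n in ("top","scene"):
    d=cam(n); o,P,b,r=holder(d,.07); print(n,o,rect(P,b|r),plane(P,b|r))
print(env.get_state()["grip_force"])
```

```text
top {'blue': (array([ 619.4, -146.3]), array([19.3, 49.1]), 63.0, np.float64(111.6), 100), 'win': (array([ 624.1, -158.9]), array([14.1,  8.5]), 7.8, np.float64(111.2), 21)} (array([ 619.3, -146.3]), array([19.3, 49.1]), 63.2, np.float64(111.5), 121) [-0.0081  0.0545  0.1116]
scene {'blue': (array([ 597.1, -168.6]), array([50.1, 82.1]), 88.5, np.float64(111.2), 328), 'win': (array([ 602.4, -168.4]), array([27.8, 59.4]), 88.1, np.float64(110.5), 246)} (array([ 597.1, -168.6]), array([50.1, 82.1]), 88.5, np.float64(110.9), 574) [-0.0134 -0.0042  0.1108]
59.6122670173645
```

>>> jog_arm([
  [0, 0, -1],
  [0, 0, -2.5],
  [0, 0, -4],
  [0, 0, -5.2],
  [0, 0, -6.2],
  [0, 0, -6.6],
  [0, 0, -6.8],
  [0, 0, -6.8],
], gripper=[0.3, 0.3, 0.3, 0.3, 0.3, 0.3, 0.3, 0.3], twist=[0, 0, 0, 0, 0, 0, 0, 0])

```text
clock: 14.55
tcp_pos: [0.4954, -0.1671, 0.0225]
orientation: [0.0, 0.007, 1.0, -0.0]
wrist_force: [-0.7, -0.1, -0.6]
finger_gap: 0.0338
grip_force: 59.6
```

>>> jog_arm([
  [0, 0, -0.1],
  [0, 0, -0.2],
  [0, 0, -0.2],
  [0, 0, -0.2],
  [0, 0, -0.2],
  [0, 0, -0.2],
  [0, 0, -0.2],
  [0, 0, -0.2],
], gripper=[0.3, 0.3, 0.3, 0.3, 0.3, 0.3, 0.3, 0.3], twist=[0, 0, 0, 0, 0, 0, 0, 0])

```text
clock: 15.55
tcp_pos: [0.4955, -0.1671, 0.0205]
orientation: [0.0, 0.007, 1.0, -0.0]
wrist_force: [0.8, 0.6, 3.8]
finger_gap: 0.0342
grip_force: 59.9
```

Contact is at 3.8 N, so it is down. I check its position before letting go.

Run:
```python
from h import *
d=cam("scene"); o,P,b,r=holder(d,.03); print(o,rect(P,b|r),plane(P,b|r),P[b|r].min(0),P[b|r].max(0))
cv2.imwrite("pics/s4.png",cv2.resize(d["image"][200:340,320:510,::-1],None,fx=4,fy=4))
```

```text
{'blue': (array([ 600.5, -170.2]), array([48. , 74.3]), 88.5, np.float64(44.1), 286), 'win': (array([ 596.4, -169.3]), array([27.3, 69.7]), 87.7, np.float64(43.3), 277)} (array([ 599.5, -170.2]), array([48. , 76.2]), 88.5, np.float64(43.7), 563) [ 0.0058 -0.0128  0.0436] [ 0.50143488 -0.2232541   0.0387272 ] [ 0.6372419  -0.14576344  0.13707792]
```

View pics/s4.png

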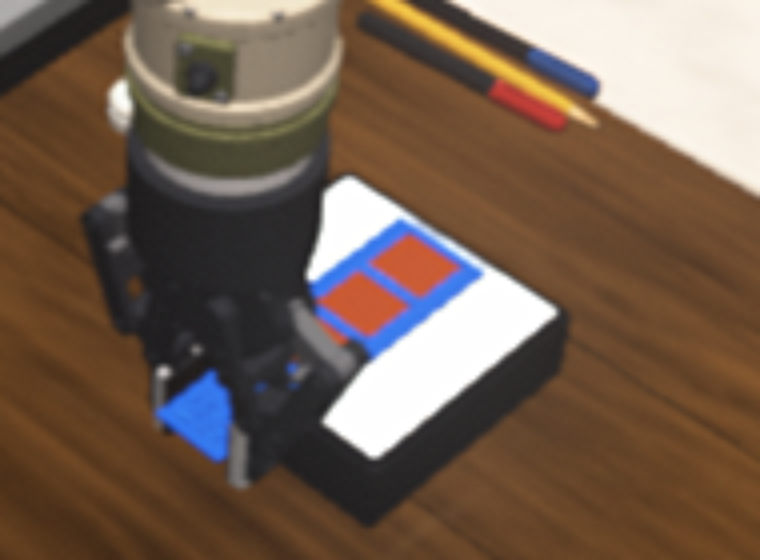

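The holder lies square on the panel: its far edge is near (440,245) in the crop and the tab sticks out in front at (200,415). I release it and go straight up.

>>> jog_arm([
  [0, 0, 0],
  [0, 0, 0],
  [0, 0, 0],
  [0, 0, 0],
  [0, 0, 0],
  [0, 0, 1],
  [0, 0, 3],
  [0, 0, 6],
], gripper=[0.45, 0.6, 0.75, 0.85, 0.85, 0.85, 0.85, 0.85], twist=[0, 0, 0, 0, 0, 0, 0, 0])

```text
clock: 16.6
tcp_pos: [0.4946, -0.1667, 0.0809]
orientation: [-0.001, 0.007, 1.0, 0.0]
wrist_force: [0.7, 0.7, 0.1]
finger_gap: 0.0732
grip_force: 0.0
```

>>> jog_arm([
  [0, 0, 4],
  [0, 0, 9],
  [-3, 4, 13],
  [-6, 9, 15],
  [-8, 14, 15],
  [-9, 17, 15],
  [-9, 17, 15],
  [-9, 17, 15],
], gripper=[0.85, 0.85, 0.85, 0.85, 0.85, 0.85, 0.85, 0.85], twist=[0, 0, 0, 0, 0, 0, 0, 0])

```text
clock: 17.6
tcp_pos: [0.4057, 0.0027, 0.2309]
orientation: [0.001, 0.006, 1.0, -0.0]
wrist_force: [0.2, -0.4, 1.0]
finger_gap: 0.0723
grip_force: 0.0
```

Run:
```python
from h import *
for n in ("scene","top"):
    d=cam(n); o,P,b,r=holder(d,.03); print(o,rect(P,b|r),plane(P,b|r))
    cv2.imwrite(f"pics/{n}5.png",d["image"][...,::-1])
```

```text
{'blue': (array([ 556.3, -168.6]), array([ 48.7, 160.1]), 88.8, np.float64(42.9), 991), 'win': (array([ 585.8, -169.3]), array([27.9, 91.2]), 87.8, np.float64(42.0), 398)} (array([ 556.3, -168.6]), array([ 48.7, 160.1]), 88.8, np.float64(42.6), 1389) [-0.0047 -0.0086  0.0426]
{'blue': (array([ 558.3, -167. ]), array([ 47.5, 158.3]), 88.6, np.float64(43.8), 935), 'win': (array([ 585.9, -167.9]), array([28.5, 92.2]), 87.0, np.float64(42.6), 373)} (array([ 558.3, -167. ]), array([ 47.5, 158.3]), 88.6, np.float64(43.5), 1308) [-0.0029  0.0057  0.0435]
```

View pics/scene5.png

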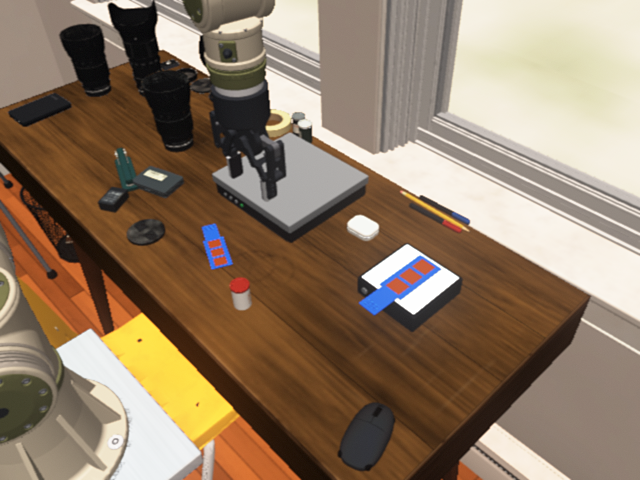

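The holder lies flat and centred on the panel at (412,275), with the tab out in front at (377,300). The can and earbuds have not moved.

```bash
python3 -c "
from workcell import env
print(env.hand_in())"
```

```text
the job is handed in; nothing more can be done
None
```

The film holder is lying flat and square on the light box, windows over the panel and tab past the front edge; the job is handed in (no verdict came back), at about 18 s of the 51 s allowed.

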